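# Lock a tube rack into the shaker with its sprung bar

## Task

The tube rack stands only part-way in its bay on the shaker: push it along the rails with the fingertips until it is fully home against the end stop. Then push the red thumb tab so that the sprung locking bar runs across the bay mouth in front of the rack and past its catch, and let it go, so that it springs back a little and stays latched part-way, closing the bay. Only push: lift nothing, keep the tubes standing in the rack, and leave the other things on the desk where they are.

Things in the scene. Friction and masses are not known exactly. Their poses are not given: they have to be found in the camera images.
- dock: Bench tube shaker fixed to the desk, turned up to 0.38 rad: white housing, aluminium platform 244 x 250 mm, its top at z 0.070. Origin on the desk under the platform's centre; x to its back (away from the robot), y to its left, z up. The rack bay runs along x, centre line y 0.050, between two steel rails 26 mm high, 54 mm apart inside, x -0.028 to 0.106. 'Dock' values mean this frame, in m.
- rack: Silver wire tube rack 47 x 133 x 82 mm, about 0.2 kg, loose, standing between the rails, 30 to 55 mm short of home. Origin: centre of its underside; its y axis is the long one and points out of the bay mouth (dock -x), z up. Near end: plane at its y +0.0655, cross wires at its z 0.030 and 0.055 between two posts 44 mm apart, a wire hoop above. Push it there, low down.
- rack_home (a point): Where the rack's origin lies when fully home against the end stop at the back of the bay (dock x 0.0385, y 0.050, z 0.070). The rack's near end is then at dock x -0.027, 5 mm behind the bar's path; the bar passes only if the rack is less than 4 mm short of home.
- bar (a joint): Travel (m) of the steel locking bar, 12 x 12 mm: 0 = sprung back to the right (start), grows toward dock +y, 0.084 = end of travel. Its spring drives it back with 2.7 N at 0, 5.4 N at 0.060, 6.5 N at 0.084. Let go beyond about 0.061, it comes back onto its catch and stays latched at 0.060; let go earlier, it runs back to 0.
- bar_tab (a point): Centre of the push face (right-hand, dock -y face) of the red thumb tab on the bar: 18 mm wide (dock x), 10 mm thick, from 30 to 64 mm above the platform; this point 50 mm above it, at dock x -0.038, y -0.099 + travel. The bar's guide below it (dock y -0.112 to 0.013) is up to 28 mm above the platform, 38 mm at its bridge next to the bay.
- catch (a joint): Angle (rad) of the sprung steel catch behind the bar: 0 = down (rest, and latched); it rises to about 0.18 while the bar's brass stop pin passes under its nose. It works by itself and need not be touched. It and its post reach 43 mm above the platform, dock x -0.027 to -0.006, y -0.083 to -0.018.
- tube_a: Stoppered sample tube 16 x 16 x 76 mm, red or purple cap, standing loose in a cell of the rack, its cap up to 82 mm above the platform. Origin: lower end; z up the tube.
- tube_b: Stoppered sample tube 16 x 16 x 76 mm, red or purple cap, standing loose in a cell of the rack, its cap up to 82 mm above the platform. Origin: lower end; z up the tube.
- tube_c: Stoppered sample tube 16 x 16 x 76 mm, red or purple cap, standing loose in a cell of the rack, its cap up to 82 mm above the platform. Origin: lower end; z up the tube.
- cup_a: White sample cup with lid 46 x 46 x 56 mm, on the desk; a bystander. Origin: centre of its underside.
- cup_b: White sample cup with lid 46 x 46 x 56 mm, on the desk; a bystander. Origin: centre of its underside.
- brown_vial: Brown vial with white cap 33 x 33 x 62 mm, on the desk; a bystander. Origin: centre of its underside.
- green_vial: Clear vial with green band 25 x 25 x 50 mm, on the desk; a bystander. Origin: centre of its underside.
- strip: White plastic ampoule 20 x 62 x 9 mm, lying on the desk; a bystander. Origin: centre of its underside.
- bar_tip (a point): Middle of the bar's left end, 24 mm above the platform, at dock x -0.038, y 0.020 + travel: right of the bay mouth when back, and in the keeper when latched. The keeper is a steel arch 39 mm high left of the mouth, dock y 0.0775 to 0.0955, x -0.052 to -0.024.

How it is judged:
On the way, in this order (a step that is already met when the one before it is completed fails the run):
1. the rack is pushed fully home while the locking bar is still back (x of rack in the frame of dock above 0.034 m and y of rack in the frame of dock between 0.042 and 0.058 m and z of rack in the frame of dock below 0.076 m and angle between rack's own z axis and vertical below 0.1 rad and value of joint bar below 0.008 m), for 0.2 s.
2. the bar is pushed across the bay mouth and past its catch (x of rack in the frame of dock above 0.034 m and y of rack in the frame of dock between 0.042 and 0.058 m and z of rack in the frame of dock below 0.076 m and angle between rack's own z axis and vertical below 0.1 rad and value of joint bar above 0.0602 m).
At the end, for the whole second after the job is handed in: The rack stands on the platform less than 4.5 mm short of home between the rails, untilted (under 0.1 rad) and at rest, its tubes standing (under 0.3 rad); the bar rests latched at 0.060 m (within 3 mm), the catch down, and the robot does not touch it (x of rack in the frame of dock above 0.034 m and y of rack in the frame of dock between 0.042 and 0.058 m and z of rack in the frame of dock below 0.076 m and angle between rack's own z axis and vertical below 0.1 rad and value of joint bar between 0.057 and 0.063 m and velocity of joint bar between -0.01 and 0.01 m/s and value of joint catch below 0.06 rad and contact force between the fingers and bar below 0.2 N and linear speed of rack below 0.01 m/s and angle between each of tube_a, tube_b, tube_c's own z axis and vertical below 0.3 rad).
It fails at once if the rack is lifted (over 12 mm) or tipped (over 0.25 rad) (z of rack in the frame of dock above 0.082 m or angle between rack's own z axis and vertical above 0.25 rad).
It fails at once if a tube is tipped over 0.5 rad or drawn up out of its cell by over 25 mm (angle between any of tube_a, tube_b, tube_c's own z axis and vertical above 0.5 rad or z of any of tube_a, tube_b, tube_c in the frame of rack above 0.029 m).
It fails at once if one of the other things on the desk is moved by more than 30 mm (distance of any of cup_a, cup_b, brown_vial, green_vial, strip from where it was at the start of the episode above 0.03 m).
It also fails if it takes over 51 s, if anything falls off the work surface, if the arm or the gripper's body presses on something with over 40 N, if the wrist force passes 120 N, or if a joint passes its speed limit or range.

## Robot

A 7-joint arm with a two-finger parallel gripper is mounted at the origin on a cart in front of the work surface, level with it; the furniture and walls round the work are solid. World frame = base frame: x ahead of the robot, y to its left, z up, the work surface at z = 0. Lengths are in m, angles in rad, forces in N, time in s.
With the tool pointing down it reaches from about 0.4 to 0.925 m from the base axis. Payload 5.6 kg.
Tool frame: the origin (TCP) lies between the finger pads; the fingertips stand tip_extent ahead of it and the grasp point (between the pads) lies 6 mm ahead of it (tip_extent is the distance from the TCP to the fingertips, in m); z points along the fingers, y is the line along which they close (so a half turn about z gives the same grasp; the last joint's range is limited). The gripper opens to 85 mm and grips with 20 to 120 N. Pads are 22 mm wide; open, the fingers measure 114 mm over their backs; the gripper's body (76 mm by 85 mm) begins 54 mm behind the grasp point. The pads swing forward as they close: fully open they stand 13 mm farther back than shut.
Start: joints at [-1.357, 0.468, -0.012, 1.603, 0.006, 1.071, -0.056], TCP at [0.165, 0.629, 0.225] pointing down, gripper open.
Joint ranges: [-2.53, 2.53], [-0.31, 2.02], [-1.57, 1.55], [0.28, 2.44], [-1.29, 4.43], [0.15, 1.84], [-2.92, 2.92]. Speed limits (rad/s): [2.57, 2.57, 3.14, 3.14, 3.14, 3.14, 3.14].

## Interface

Orientations are given as a unit quaternion [w, x, y, z].
In Python, from bench import observe, capture, camera_model, finish_job, look_for, trace, landmark_of, tip_extent gives the robot as it stands. The module is installed in compiled form; this text tells all that it offers.
- The arm moves only by the tool step_arm, never from a script. Its argument "targets" is one flat list of numbers, 4 for each row, row after row: the shift along the world's x, y, z in mm, then the turn about the world's z in degrees. A call has 1 to 12 rows; each row is the pose to reach, as a shift and turn from the pose commanded when the call began; what a row does not reach only later rows make up. A row lasts 1/8 s, in which the tool goes at most 62.5 mm and 10.7 degrees, less where a joint would pass 70% of its speed; a pose out of reach is approached as far as the arm can. A call with a gripper value outside its range is refused whole. "hand" is the finger opening in mm, from 0 to 85.4, set as the call begins (left out, the last holds). The fingers move at their own pace and stop on an object; "grip_force" is the grip in N (left out, the last holds). Time passes only in rows, so rows that repeat a pose let the fingers close. It gives the time, the measured TCP pose, the force, the opening and the grip force at its end, in the units of the state.
- observe(): the state, without advancing time (a new reading comes with each control period).
- capture(name): name is "side" or "top"; returns (picture, depth): 384x512x3 uint8, red, green, blue; 384x512 float32, m along the optical axis (not along the pixel's ray), 0 where there is no reading.
- camera_model(name): a dict with "fx", "fy", "cx", "cy" (pixels), "position" and "rotation" of the camera in the world. Camera axes: x right, y up, looking along -z (the intrinsics and any distortion apply to the point x, -y, -z); pixel columns grow to the right and rows downward; lengths in m; the calibration is good to about 2 mm. A picture is of the moment at which its call begins. camera_model takes no time and is no camera call.
- finish_job(): hands the job in; it is judged then, once.
Trained networks look in the newest picture that a camera, given by its name, has taken for a name from the list of things; names that differ only in an ending like _2 or _b are one class to them, and where a whole thing is asked for, a point or a joint stands for the part that bears it (a point fixed in the world has none). Each returns a list of dicts, best first, with "conf" (0 to 1); they miss things now and then, are a little off and sometimes report something else, mostly with a low value. They report only what shows in the picture. A call takes as long as a camera call.
- look_for(query, camera): "bbox" ([left, top, right, bottom] in pixels, round what is visible of it).
- trace(query, camera): "pixels" (384x512 bool, what is visible of it) and "bbox" ([left, top, right, bottom] in pixels, round what is visible of it).
- landmark_of(query, camera): "point" ([column, row] in pixels: a listed point, or the origin of a listed thing).
The state is a dict: "t": time; "joint_positions": joint angles; "dq": joint speeds; "tau": joint torques, N m; "tcp_pos": TCP position; "orientation": TCP orientation; "force": force on the tool from outside, world axes, zero at the start; "wrist_torque": the same for the moment, N m; "width": opening from 0.0 (shut) to 1.0 (fully open); "finger_force": force on a finger pad.
Only numpy, scipy, OpenCV 4.12 (cv2) and the standard library are available. Lean on these libraries where they do the work, as an engineer would, in place of code of your own. Each camera call takes 0.05 s, during which the arm holds its last target. There are 200 camera calls.

## Working session

There is one attempt and no reset: what is moved stays moved. The work goes in short steps, Python scripts to look and compute and a tool call to move; the robot and the scene stay as the last step left them, time stands still between calls to the robot, and variables do not carry over. Pictures are saved under pics/ and viewed, at most 10 in all, crops included, and the job is handed in when it is done.

Besides the shell and the picture viewer there is one more tool, called after "Call:" as name(argument=value, ...) on one line, values as JSON. step_arm: Moves the arm, as the interface text tells. Its arguments: {"type":"object","properties":{"targets":{"type":"array"},"hand":{"type":"number"},"grip_force":{"type":"number"}},"required":["targets"]}

```bash
mkdir -p pics; cat > h.py <<'E'
import numpy as np, cv2
from bench import *
def world(cam,px,depth=None,z=None):
    m=camera_model(cam);R=np.array(m["rotation"]);p=np.array(m["position"])
    if R.size==4:
        from scipy.spatial.transform import Rotation as Ro
        R=Ro.from_quat(np.r_[R.ravel()[1:],R.ravel()[0]]).as_matrix()
    u,v=px
    d=np.array([(u-m["cx"])/m["fx"],-(v-m["cy"])/m["fy"],-1.0])
    w=R@d
    s=depth if z is None else (z-p[2])/w[2]
    return p+s*w
def save(cam,name):
    im,d=capture(cam);cv2.imwrite("pics/"+name,im[:,:,::-1]);return im,d
E
python3 - <<'E'
from h import *
s=observe();print(s["tcp_pos"],s["orientation"],s["t"],s["width"],tip_extent)
for c in("top","side"):
    print({k:np.round(v,3).tolist() for k,v in camera_model(c).items()})
    im,d=save(c,c+"0.png")
    for q,z in(("dock",0),("rack",.07),("rack_home",.07),("bar_tab",.12),("bar_tip",.094),("tube_a",.074),("cup_a",0),("brown_vial",0),("green_vial",0),("strip",0)):
        print(c,q,[(round(r["conf"],2),np.round(r["point"]).tolist(),np.round(world(c,r["point"],z=z),3).tolist()) for r in landmark_of(q,c)[:3]])
E
```

```text
[0.16496748 0.62811192 0.22400905] [-6.48192392e-05  1.28059587e-01  9.91766060e-01 -9.05729697e-04] 0.0 0.9997385265336884 0.025
{'fx': 465.455, 'fy': 465.455, 'cx': 247.453, 'cy': 201.404, 'position': [0.292, 0.007, 1.503], 'rotation': [-0.7, -0.065, 0.054, 0.71]}
top dock [(0.94, [268.0, 197.0], [0.561, -0.039, 0.0])]
top rack [(0.72, [254.0, 197.0], [0.549, 0.008, 0.07])]
top rack_home [(0.95, [249.0, 184.0], [0.593, 0.022, 0.07]), (0.17, [372.0, 253.0], [0.37, -0.349, 0.07])]
top bar_tab [(0.56, [302.0, 198.0], [0.537, -0.138, 0.12])]
top bar_tip [(0.64, [264.0, 201.0], [0.532, -0.024, 0.094]), (0.53, [247.0, 184.0], [0.586, 0.029, 0.094]), (0.52, [252.0, 200.0], [0.536, 0.014, 0.094])]
top tube_a [(0.51, [254.0, 194.0], [0.559, 0.007, 0.074]), (0.46, [250.0, 200.0], [0.542, 0.019, 0.074]), (0.41, [252.0, 206.0], [0.522, 0.012, 0.074])]
top cup_a [(0.65, [337.0, 245.0], [0.402, -0.256, 0.0]), (0.57, [145.0, 256.0], [0.376, 0.363, 0.0]), (0.25, [254.0, 194.0], [0.572, 0.008, 0.0])]
top brown_vial [(0.54, [373.0, 252.0], [0.38, -0.37, 0.0])]
top green_vial []
top strip [(0.57, [12
[... 388 characters left out ...]
 0.07])]
side bar_tab [(0.73, [303.0, 209.0], [0.549, -0.129, 0.12])]
side bar_tip [(0.7, [274.0, 206.0], [0.52, -0.03, 0.094]), (0.29, [304.0, 210.0], [0.577, -0.096, 0.094])]
side tube_a [(0.61, [265.0, 208.0], [0.512, 0.008, 0.074]), (0.53, [275.0, 202.0], [0.56, 0.024, 0.074])]
side cup_a [(0.79, [281.0, 291.0], [0.391, -0.265, 0.0]), (0.79, [179.0, 197.0], [0.383, 0.346, 0.0])]
side brown_vial [(0.89, [300.0, 311.0], [0.386, -0.348, 0.0]), (0.19, [304.0, 209.0], [0.69, 0.056, 0.0])]
side green_vial [(0.67, [194.0, 209.0], [0.39, 0.241, 0.0])]
side strip [(0.56, [275.0, 206.0], [0.621, 0.121, 0.0]), (0.5, [287.0, 228.0], [0.573, -0.021, 0.0]), (0.42, [168.0, 190.0], [0.372, 0.418, 0.0])]
```

View pics/top0.png

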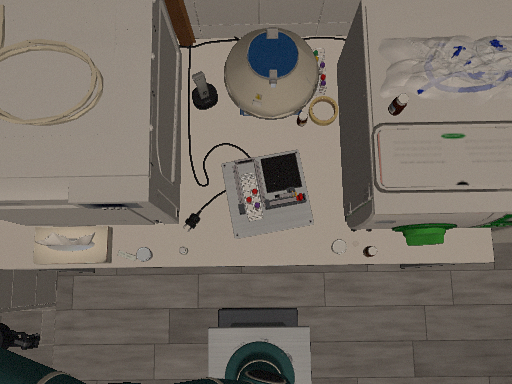

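View pics/side0.png

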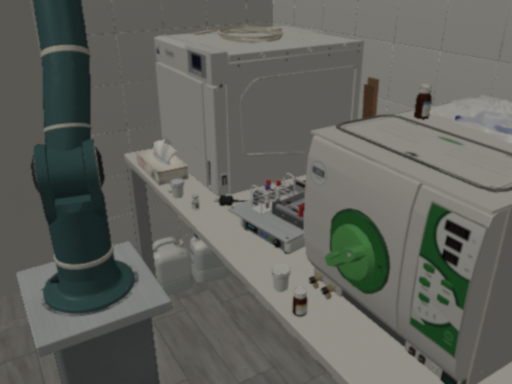

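```bash
python3 - <<'E'
from h import *
im,d=save("top","t1.png")
c=im[140:245,210:325]
cv2.imwrite("pics/t1c.png",cv2.resize(c,None,fx=5.5,fy=5.5,interpolation=cv2.INTER_CUBIC)[:,:,::-1])
v,u=np.mgrid[130:250,200:330]
P=np.array([world("top",(a,b),depth=d[b,a]) for a,b in zip(u.ravel(),v.ravel())])
ok=(P[:,2]>.055)&(P[:,2]<.16)
Q=P[ok][:,:2].astype(np.float32)
m=ok.reshape(u.shape).astype(np.uint8); m=cv2.morphologyEx(m,cv2.MORPH_OPEN,np.ones((3,3)))
print(m.sum(), cv2.minAreaRect(P[m.ravel()>0][:,:2].astype(np.float32)*1000))
pl=(np.abs(P[:,2]-.07)<.006); print("plat",pl.sum(),cv2.minAreaRect(P[(cv2.morphologyEx(pl.reshape(u.shape).astype(np.uint8),cv2.MORPH_OPEN,np.ones((3,3))).ravel()>0)][:,:2].astype(np.float32)*1000))
print(np.histogram(P[:,2],bins=np.arange(-.02,.2,.01)))
# red tab
hsv=cv2.cvtColor(im,cv2.COLOR_RGB2HSV)
r=((hsv[...,0]<8)|(hsv[...,0]>172))&(hsv[...,1]>150)&(hsv[...,2]>80)
n,l,st,ce=cv2.connectedComponentsWithStats(r[140:245,210:325].astype(np.uint8))
for i in range(1,n):
    if st[i,4]>5: 
        q=ce[i]+[210,140]; print(st[i],q,world("top",q,z=.134),world("top",q,depth=d[int(q[1]),int(q[0])]))
E
```

```text
Traceback (most recent call last):
  File "h.py", line 4, in world
    m=camera_model(cam);R=np.array(m["rotation"]);p=np.array(m["position"])
ValueError: time passes only in moves, steps and waits
```

View pics/t1c.png

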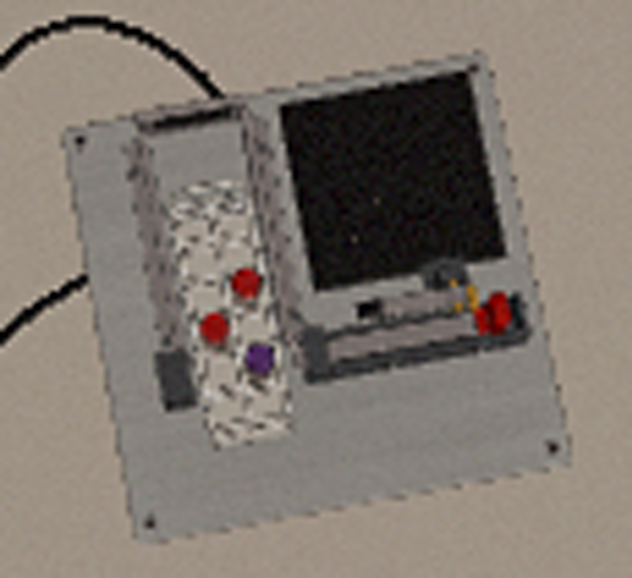

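```bash
sed -i 's/^def world/_c={}\ndef cm(c):\n    if c not in _c:_c[c]=camera_model(c)\n    return _c[c]\ndef world/; s/m=camera_model(cam)/m=cm(cam)/' h.py
cat > fit.py <<'E'
from h import *
from scipy.optimize import least_squares
def w(p,z): return world("top",(210+p[0]/5.5-.41+.0,140+p[1]/5.5-.41),z=z)[:2]
# dock points (x,y), z, crop pixel
F=[((.122,.125),.07,(66,128)),((.122,-.125),.07,(488,53)),((-.122,-.125),.07,(573,465)),((-.122,.125),.07,(136,545)),
   ((-.038,-.094),.134,(491,315)),((-.038,.0865),.109,(176,380))]
A=np.array([f[0] for f in F]);B=np.array([w(f[2],f[1]) for f in F])
def T(x,A): c,s=np.cos(x[2]),np.sin(x[2]);return A@np.array([[c,s],[-s,c]])+x[:2]
r=least_squares(lambda x:(T(x,A)-B).ravel(),[.567,-.03,.15],loss="soft_l1",f_scale=.003)
print(np.round(r.x,4));print(np.round((T(r.x,A)-B)*1000,1))
for n,p in(("home",(.0385,.05)),("tab",(-.038,-.099))):print(n,T(r.x,np.array([p])))
c=[w(p,.07+.082) for p in((206,187),(250,180),(295,425),(215,445))]
th=r.x[2];R=np.array([[np.cos(th),np.sin(th)],[-np.sin(th),np.cos(th)]])
print("rack corners dock",np.round([R@(k-r.x[:2]) for k in c],3))
np.save("dock.npy",r.x)
E
python3 fit.py
python3 - <<'E'
from h import *
x=np.load("dock.npy");im,d=capture("top")
v,u=np.mgrid[130:250,200:330]
P=np.array([world("top",(a,b),depth=d[b,a]) for a,b in zip(u.ravel(),v.ravel())])
pl=(np.abs(P[:,2]-.07)<.008).reshape(u.shape).astype(np.uint8)
pl=cv2.morphologyEx(pl,cv2.MORPH_OPEN,np.ones((3,3)))
n,l,st,_=cv2.connectedComponentsWithStats(pl);k=1+np.argmax(st[1:,4])
print(st[k],cv2.minAreaRect(P[l.ravel()==k][:,:2].astype(np.float32)*1000),"med z",np.median(P[l.ravel()==k][:,2]))
th=x[2];R=np.array([[np.cos(th),np.sin(th)],[-np.sin(th),np.cos(th)]])
for nm,lo,hi in(("high",.125,.165),):
    q=P[(P[:,2]>lo)&(P[:,2]<hi)];D=(q[:,:2]-x[:2])@R.T
    for a,b in zip(D,q[:,2]): print(np.round(a*1000).astype(int).tolist(),round(b*1000),end=" ")
E
```

```text
[ 0.5613 -0.0328  0.1635]
[[-0.9  1.9]
 [-0.6 -0.5]
 [-1.2  0. ]
 [-0.4  0.6]
 [ 1.8 -5.2]
 [ 1.6  0.8]]
home [[0.5911333  0.02275674]]
tab [[ 0.53990516 -0.13670776]]
rack corners dock [[ 0.055  0.052]
 [ 0.054  0.027]
 [-0.082  0.028]
 [-0.085  0.071]]
[  22   32   91   77 2353] ((561.6429443359375, -32.50990295410156), (243.0107879638672, 249.92892456054688), 9.764046669006348) med z 0.07134938490802645
[56, 48] 152 [55, 46] 155 [55, 43] 150 [55, 40] 150 [54, 37] 151 [53, 34] 151 [54, 31] 148 [55, 61] 153 [54, 58] 155 [54, 55] 150 [55, 52] 147 [52, 31] 141 [53, 28] 135 [54, 67] 150 [53, 34] 128 [52, 31] 127 [54, 70] 138 [54, 52] 125 [53, 49] 126 [49, 29] 126 [52, 68] 133 [52, 62] 127 [49, 50] 128 [46, 29] 125 [49, 71] 132 [46, 51] 131 [43, 30] 128 [46, 72] 131 [37, 49] 128 [32, 29] 132 [37, 71] 132 [33, 50] 131 [31, 41] 132 [32, 38] 126 [30, 32] 130 [33, 71] 133 [31, 53] 128 [30, 50] 130 [27, 30] 128 [31, 72] 130 [31, 69] 129 [27, 51] 130 [24, 30] 127 [17, 28] 129 [21, 70] 129 [17, 50] 131 [14, 29] 127 [19, 71] 126 [15, 50] 128 [11, 29] 128 [15, 71] 132 [12, 51] 127 [11, 45] 126 [
[... 1867 characters left out ...]
 [-46, 40] 145 [-47, 37] 151 [-47, 34] 147 [-40, 72] 127 [-47, 46] 141 [-48, 43] 147 [-49, 40] 150 [-49, 37] 145 [-48, 43] 126 [-51, 28] 128 [-47, 70] 132 [-50, 50] 127 [-52, 38] 125 [-53, 32] 126 [-54, 29] 129 [-49, 71] 126 [-52, 56] 127 [-53, 53] 127 [-53, 50] 129 [-57, 30] 130 [-53, 71] 129 [-53, 68] 126 [-54, 65] 129 [-56, 51] 130 [-56, 72] 131 [-67, 28] 129 [-66, 49] 129 [-69, 29] 126 [-65, 70] 132 [-68, 50] 126 [-74, 36] 152 [-75, 33] 151 [-74, 30] 142 [-68, 71] 131 [-74, 54] 153 [-75, 51] 152 [-75, 48] 150 [-76, 45] 153 [-76, 42] 152 [-76, 39] 147 [-74, 36] 129 [-72, 71] 133 [-75, 66] 152 [-77, 63] 159 [-76, 60] 148 [-76, 57] 150 [-74, 54] 126 [-75, 51] 129 [-73, 72] 125 [-77, 69] 145
```

Call:
step_arm(targets=[25,-55,0,2,55,-110,0,4,85,-165,0,6,110,-215,0,8,140,-265,0,10,165,-315,0,12,190,-365,0,14,215,-415,0,16,235,-470,0,18,250,-525,0,20,262,-580,0,22,275,-631,0,24.2], hand=0, grip_force=40)

```text
t: 2.7
tcp_pos: [0.4405, -0.0042, 0.2254]
orientation: [0.001, -0.083, 0.997, 0.0]
force: [0.8, 1.0, 0.3]
width: 0.001
finger_force: 0.0
```

Call:
step_arm(targets=[0,0,-40,0,0,1,-80,0,0,1,-108,0,0,1,-108,0])

```text
t: 3.2
tcp_pos: [0.4387, -0.0016, 0.1157]
orientation: [-0.002, -0.083, 0.997, -0.0]
force: [-0.1, -0.4, -0.1]
width: 0.001
finger_force: 0.0
```

```bash
python3 - <<'E'
from h import *
print(tip_extent,observe()["tcp_pos"],observe()["force"])
im,d=save("side","s2.png")
cv2.imwrite("pics/s2c.png",cv2.resize(im[130:260,200:340],None,fx=4.5,fy=4.5,interpolation=cv2.INTER_CUBIC)[:,:,::-1])
E
```

```text
0.025 [ 0.43873817 -0.00155894  0.11569006] [-0.11867783 -0.35606913 -0.12206574]
```

View pics/s2c.png

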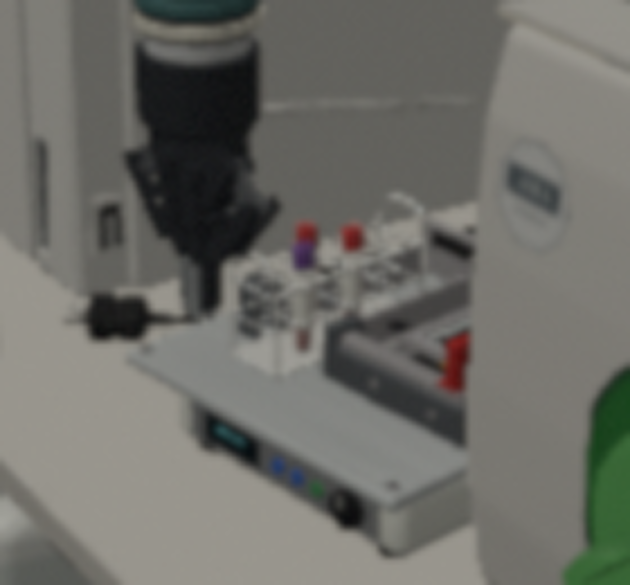

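Call:
step_arm(targets=[8,1.3,0,0,14,2.4,0,0,20,3.4,0,0,25,4.2,0,0,30,5,0,0,35,5.9,0,0,40,6.7,0,0,45,7.6,0,0,50,8.4,0,0,55,9.2,0,0,60,10,0,0,65,11,0,0])

```text
t: 4.75
tcp_pos: [0.5034, 0.0093, 0.1167]
orientation: [-0.002, -0.082, 0.997, 0.0]
force: [-6.4, -0.9, 6.0]
width: 0.0
finger_force: 4.1
```

Call:
step_arm(targets=[4,0.7,0,0,7,1.2,0,0,9,1.5,0,0,11,1.8,0,0,11,1.8,0,0])

```text
t: 5.38
tcp_pos: [0.5148, 0.0112, 0.1168]
orientation: [-0.002, -0.083, 0.997, 0.0]
force: [-4.8, -1.3, 5.2]
width: -0.002
finger_force: 3.5
```

Call:
step_arm(targets=[2,0.3,0,0,3,0.5,0,0,4,0.7,0,0,4,0.7,0,0])

```text
t: 5.88
tcp_pos: [0.5187, 0.0119, 0.1167]
orientation: [-0.002, -0.083, 0.997, 0.0]
force: [-5.4, -0.3, 5.6]
width: 0.0
finger_force: 3.7
```

Call:
step_arm(targets=[1,0.2,0,0,2,0.3,0,0,3,0.5,0,0,3,0.5,0,0])

```text
t: 6.38
tcp_pos: [0.5189, 0.0118, 0.1164]
orientation: [-0.005, -0.082, 0.997, 0.0]
force: [-12.3, -2.1, 10.7]
width: -0.0
finger_force: 8.3
```

```bash
cat > rk.py <<'E'
from h import *
x=np.load("dock.npy");im,d=capture("top");x=[.5615,-.0327,.1665]
v,u=np.mgrid[130:250,200:330]
P=np.array([world("top",(a,b),depth=d[b,a]) for a,b in zip(u.ravel(),v.ravel())])
th=x[2];R=np.array([[np.cos(th),np.sin(th)],[-np.sin(th),np.cos(th)]])
q=P[(P[:,2]>.143)&(P[:,2]<.165)];D=(q[:,:2]-x[:2])@R.T
s=D[(D[:,1]>.02)&(D[:,1]<.08)&(D[:,0]>-.045)]
print("rack hoop x ends",np.sort(s[:,0])[:5],np.sort(s[:,0])[-8:])
t=(observe()["tcp_pos"][:2]-np.array(x[:2]))@R.T;print("tcp dock",t)
E
python3 rk.py
```

```text
rack hoop x ends [0.10279129 0.10284229 0.10348382 0.10382232 0.10382956] [0.10386249 0.10395924 0.10442096 0.10451445 0.10509096 0.10565666
 0.10581479 0.10657558]
tcp dock [-0.0346103   0.05097294]
```

Call:
step_arm(targets=[-15,-2.5,0,0,-40,-6.7,0,0,-40,-6.7,30,0,-40,-6.7,90,0,-40,-6.7,90,0])

```text
t: 7.05
tcp_pos: [0.4863, 0.0061, 0.2111]
orientation: [0.005, -0.083, 0.997, 0.001]
force: [0.8, 0.8, 0.0]
width: -0.001
finger_force: 0.0
```

```bash
python3 rk.py; python3 - <<'E'
from h import *
im,d=save("top","t3.png")
for v in(170,190,200,210,220):
    print(v,[(u,np.round(world("top",(u,v),depth=d[v,u]),2).tolist()) for u in range(332,376,6)])
cv2.imwrite("pics/t3c.png",cv2.resize(im[140:260,210:370],None,fx=5,fy=5,interpolation=cv2.INTER_CUBIC)[:,:,::-1])
E
```

```text
rack hoop x ends [0.10254246 0.10301928 0.10308223 0.10324783 0.10334166] [0.10324783 0.10334166 0.10345464 0.1034944  0.10412155 0.10462334
 0.10475297 0.10512509]
tcp dock [-0.0694562   0.05117438]
170 [(332, [0.65, -0.25, -0.0]), (338, [0.65, -0.27, 0.0]), (344, [0.63, -0.28, 0.07]), (350, [0.61, -0.28, 0.16]), (356, [0.59, -0.28, 0.24]), (362, [0.58, -0.28, 0.31]), (368, [0.56, -0.28, 0.37]), (374, [0.55, -0.28, 0.4])]
190 [(332, [0.58, -0.25, -0.0]), (338, [0.58, -0.27, -0.0]), (344, [0.57, -0.28, 0.05]), (350, [0.55, -0.28, 0.14]), (356, [0.54, -0.28, 0.23]), (362, [0.52, -0.28, 0.3]), (368, [0.51, -0.28, 0.37]), (374, [0.5, -0.28, 0.4])]
200 [(332, [0.55, -0.25, 0.0]), (338, [0.55, -0.27, 0.0]), (344, [0.54, -0.28, 0.05]), (350, [0.52, -0.28, 0.14]), (356, [0.51, -0.28, 0.21]), (362, [0.5, -0.28, 0.29]), (368, [0.49, -0.27, 0.36]), (374, [0.48, -0.28, 0.4])]
210 [(332, [0.52, -0.25, -0.0]), (338, [0.52, -0.27, 0.0]), (344, [0.51, -0.28, 0.04]), (350, [0.49, -0.28, 0.14]), (356, [0.48, -0.28, 0.21]), (362, [0.47, -0.28, 0.28]), (368, [0.46, -0.28, 0.35]), (374, [0.46, -0.28, 0.4])]
220 [(332, [0.48, -0.24, -0.0]), (338, [0.48, -0.26, -0.0]), (344, [0.48, -0.28, 0.01]), (350, [0.47, -0.28, 0.13]), (356, [0.46, -0.28, 0.21]), (362, [0.45, -0.28, 0.28]), (368, [0.44, -0.28, 0.33]), (374, [0.44, -0.29, 0.34])]
```

View pics/t3c.png

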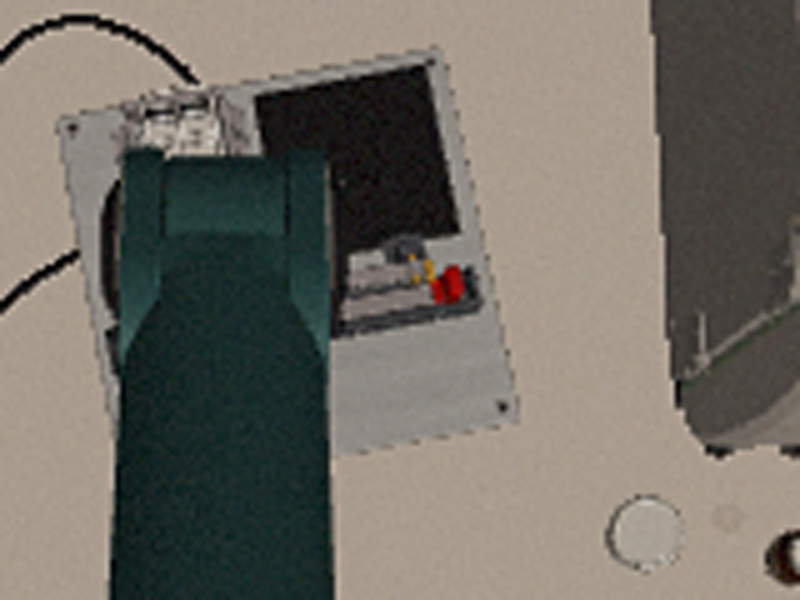

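Call:
step_arm(targets=[14,-45,0,0,28,-90,0,0,42,-135,0,0,56,-178,0,0,56,-178,-30,0,56,-178,-60,0,56,-178,-72,0,56,-178,-72,0])

```text
t: 8.15
tcp_pos: [0.5382, -0.1718, 0.1337]
orientation: [-0.001, -0.083, 0.997, 0.0]
force: [-0.3, 0.6, 0.8]
width: -0.004
finger_force: 0.0
```

```bash
python3 rk.py; python3 - <<'E'
from h import *
im,d=save("side","s4.png")
cv2.imwrite("pics/s4c.png",cv2.resize(im[130:260,220:360],None,fx=4.5,fy=4.5,interpolation=cv2.INTER_CUBIC)[:,:,::-1])
E
```

```text
rack hoop x ends [-0.02699555 -0.02676616 -0.02662749 -0.02662465 -0.02642378] [0.10379954 0.10410875 0.10415978 0.10430827 0.10475439 0.10484975
 0.10494588 0.10717527]
tcp dock [-0.04520472 -0.13370612]
```

View pics/s4c.png

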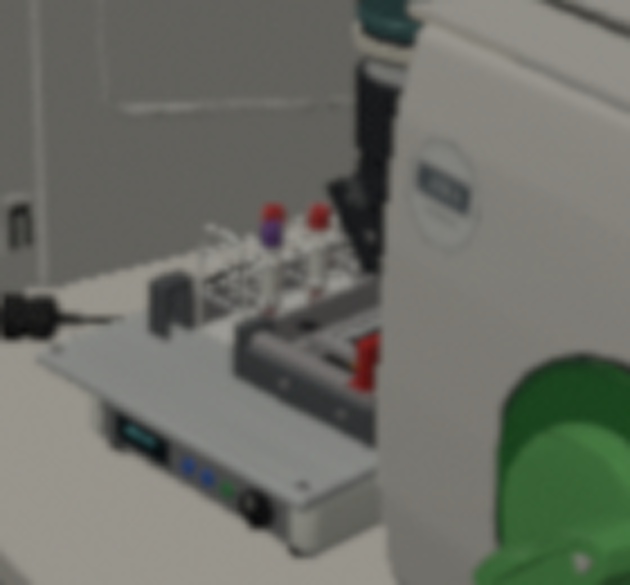

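Call:
step_arm(targets=[4,0.7,4,0,2.3,10.6,4,0,1.3,16.5,4,0,0.7,20.4,4,0,0,24.4,4,0,-0.6,28.3,4,0,-1.3,32.3,4,0,-1.3,32.3,4,0])

```text
t: 9.25
tcp_pos: [0.5378, -0.1394, 0.1389]
orientation: [-0.0, -0.083, 0.997, 0.0]
force: [0.2, -0.5, -0.0]
width: -0.0
finger_force: 0.0
```

```bash
python3 rk.py
```

```text
rack hoop x ends [-0.0270464  -0.02694359 -0.0267101  -0.0265872  -0.02645233] [0.10384924 0.10395313 0.10400893 0.10416133 0.10445427 0.1044554
 0.10468124 0.10486523]
tcp dock [-0.04105798 -0.10151691]
```

Call:
step_arm(targets=[-0.7,4,0,0,-1.3,8,0,0,-2,12,0,0,-2,12,0,0])

```text
t: 9.8
tcp_pos: [0.5358, -0.1272, 0.139]
orientation: [-0.0, -0.083, 0.997, 0.0]
force: [0.1, 0.1, -0.6]
width: 0.002
finger_force: 0.0
```

```bash
python3 rk.py; python3 - <<'E'
from h import *
im,d=save("side","s5.png")
cv2.imwrite("pics/s5c.png",cv2.resize(im[130:260,220:360],None,fx=4.5,fy=4.5,interpolation=cv2.INTER_CUBIC)[:,:,::-1])
E
```

```text
rack hoop x ends [-0.02712609 -0.02680959 -0.02680688 -0.02647504 -0.02638926] [0.10386766 0.10390768 0.10412957 0.1041985  0.10422209 0.10474593
 0.10479185 0.10514558]
tcp dock [-0.04102067 -0.08922769]
```

View pics/s5c.png

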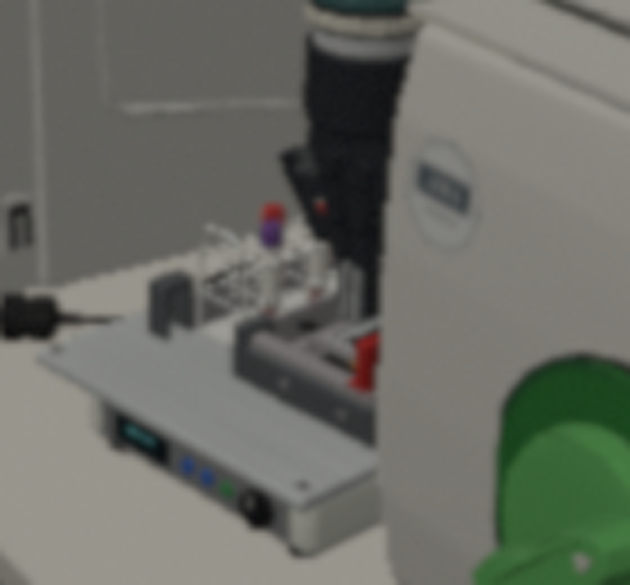

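```bash
cat >> h.py <<'E'
def proj(cam,P):
    from scipy.spatial.transform import Rotation as Ro
    m=cm(cam);R=np.array(m["rotation"])
    if R.size==4: R=Ro.from_quat(np.r_[R[1:],R[0]]).as_matrix()
    c=R.T@(np.array(P)-m["position"]);return np.array([m["cx"]+m["fx"]*c[0]/-c[2],m["cy"]+m["fy"]*c[1]/c[2]])
E
python3 - <<'E'
from h import *
x=[.5615,-.0327,.1665];c,s=np.cos(x[2]),np.sin(x[2])
W=lambda a,b,z:(x[0]+c*a-s*b,x[1]+s*a+c*b,z)
f=lambda P:np.round((proj("side",P)-[220,130])*4.5)
t=observe()["tcp_pos"]
for z in(.09,.1,.114,.13,.15):print("tool",z,f((t[0],t[1],z)))
for n,P in dict(tabtop=W(-.038,-.094,.134),tabbot=W(-.038,-.094,.1),keeper=W(-.052,.0865,.109),corner=W(-.122,-.125,.07),tabtop_moved=W(-.038,-.084,.134)).items():print(n,f(P))
im,d=capture("side")
for p in((350,305),(367,345),(367,380),(345,290),(175,290)):
    u,v=int(220+p[0]/4.5),int(130+p[1]/4.5);P=world("side",(u,v),depth=d[v,u]);print(p,P.round(3),np.round([c*(P[0]-x[0])+s*(P[1]-x[1]),-s*(P[0]-x[0])+c*(P[1]-x[1])],3))
im,d=capture("top")
hsv=cv2.cvtColor(im,cv2.COLOR_RGB2HSV);r=((hsv[...,0]<8)|(hsv[...,0]>172))&(hsv[...,1]>150)&(hsv[...,2]>80)
for v,u in np.argwhere(r[180:215,285:315])+[180,285]:
    P=world("top",(u,v),depth=d[v,u]);print(np.round([c*(P[0]-x[0])+s*(P[1]-x[1]),-s*(P[0]-x[0])+c*(P[1]-x[1]),P[2]],3),end="")
E
```

```text
tool 0.09 [353. 404.]
tool 0.1 [354. 389.]
tool 0.114 [355. 368.]
tool 0.13 [355. 344.]
tool 0.15 [357. 314.]
tabtop [365. 339.]
tabbot [363. 390.]
keeper [150. 285.]
corner [296. 502.]
tabtop_moved [353. 334.]
(350, 305) [ 0.525 -0.133  0.163] [-0.053 -0.093]
(367, 345) [ 0.535 -0.137  0.136] [-0.043 -0.099]
(367, 380) [ 0.537 -0.137  0.111] [-0.042 -0.099]
(345, 290) [ 0.525 -0.128  0.17 ] [-0.052 -0.088]
(175, 290) [0.507 0.035 0.108] [-0.043  0.076]
```

```bash
python3 - <<'E'
from h import *
x=[.5615,-.0327,.1665];c,s=np.cos(x[2]),np.sin(x[2])
im,d=capture("side")
for u in range(292,306,2):
  for v in range(188,214,2):
    P=world("side",(u,v),depth=d[v,u]);print(u,v,im[v,u],np.round([c*(P[0]-x[0])+s*(P[1]-x[1]),-s*(P[0]-x[0])+c*(P[1]-x[1]),P[2]],3))
E
```

```text
292 188 [95 93 88] [0.049 0.029 0.115]
292 190 [108 106 101] [0.053 0.033 0.106]
292 192 [121 120 114] [0.057 0.036 0.097]
292 194 [118 115 110] [0.054 0.033 0.092]
292 196 [94 91 89] [0.036 0.015 0.098]
292 198 [68 66 65] [0.036 0.015 0.092]
292 200 [67 65 65] [0.033 0.011 0.087]
292 202 [82 80 79] [0.037 0.016 0.078]
292 204 [115 113 111] [-0.02  -0.042  0.112]
292 206 [104 101  99] [-0.024 -0.046  0.109]
292 208 [75 74 72] [-0.025 -0.047  0.104]
292 210 [81 79 78] [-0.032 -0.055  0.103]
292 212 [111 109 107] [-0.041 -0.064  0.103]
294 188 [63 61 60] [0.104 0.075 0.082]
294 190 [107 107 103] [0.065 0.036 0.101]
294 192 [130 129 123] [0.093 0.064 0.076]
294 194 [119 117 113] [0.047 0.018 0.1  ]
294 196 [73 72 70] [0.044 0.014 0.096]
294 198 [68 67 67] [0.049 0.019 0.086]
294 200 [72 71 69] [0.046 0.016 0.082]
294 202 [101  98  96] [0.047 0.017 0.074]
294 204 [109 107 106] [0.037 0.007 0.075]
294 206 [116 113 111] [-0.024 -0.054  0.112]
294 208 [82 80 79] [-0.022 -0.053  0.105]
294 210 [50 48 47] [ 0.011 -0.019  0.074]
294 212 [105 103 101] [-0.033 -0.063  0.1  ]
296 188 [65 66 65] [
[... 2051 characters left out ...]
01  0.137]
302 208 [82 18 17] [-0.042 -0.102  0.131]
302 210 [79 23 21] [-0.042 -0.102  0.124]
302 212 [83 37 36] [-0.042 -0.102  0.119]
304 188 [68 67 64] [-0.056 -0.119  0.199]
304 190 [70 69 65] [-0.042 -0.106  0.185]
304 192 [82 81 77] [-0.038 -0.102  0.176]
304 194 [82 81 76] [-0.034 -0.099  0.168]
304 196 [81 80 75] [-0.041 -0.106  0.167]
304 198 [82 81 77] [-0.036 -0.101  0.158]
304 200 [101 101  96] [-0.031 -0.097  0.149]
304 202 [103 103  98] [ 0.068 -0.003  0.075]
304 204 [107  83  78] [-0.029 -0.096  0.136]
304 206 [106  80  76] [-0.037 -0.104  0.136]
304 208 [97 80 75] [-0.037 -0.104  0.13 ]
304 210 [100  87  82] [-0.034 -0.101  0.122]
304 212 [117 112 107] [-0.167 -0.227  0.212]
```

Call:
step_arm(targets=[3.8,-22,0,0,7.6,-45.4,0,0,7.6,-45.4,0,0,7.6,-45.4,-20,0,7.6,-45.4,-33,0,7.6,-45.4,-33,0])

```text
t: 10.8
tcp_pos: [0.5426, -0.1722, 0.1049]
orientation: [-0.001, -0.083, 0.997, 0.001]
force: [-0.1, -0.2, -0.9]
width: 0.0
finger_force: 0.0
```

Call:
step_arm(targets=[-1.3,8,0,0,-2,12,0,0,-2.7,16,0,0,-3.3,20,0,0,-4,24,0,0,-4.7,28,0,0,-4.7,28,0,0])

```text
t: 11.68
tcp_pos: [0.5389, -0.1454, 0.1062]
orientation: [0.0, -0.083, 0.997, -0.0]
force: [0.6, -2.7, 0.4]
width: 0.001
finger_force: 1.3
```

```bash
python3 rk.py; python3 - <<'E'
from h import *
im,d=save("side","s6.png")
cv2.imwrite("pics/s6c.png",cv2.resize(im[130:260,220:360],None,fx=4.5,fy=4.5,interpolation=cv2.INTER_CUBIC)[:,:,::-1])
E
```

```text
rack hoop x ends [-0.02791234 -0.02722313 -0.02627353 -0.02620068 -0.02600226] [0.10373104 0.10400156 0.10400175 0.10438455 0.10451949 0.10483547
 0.10508632 0.10621762]
tcp dock [-0.0409758  -0.10740977]
```

View pics/s6c.png

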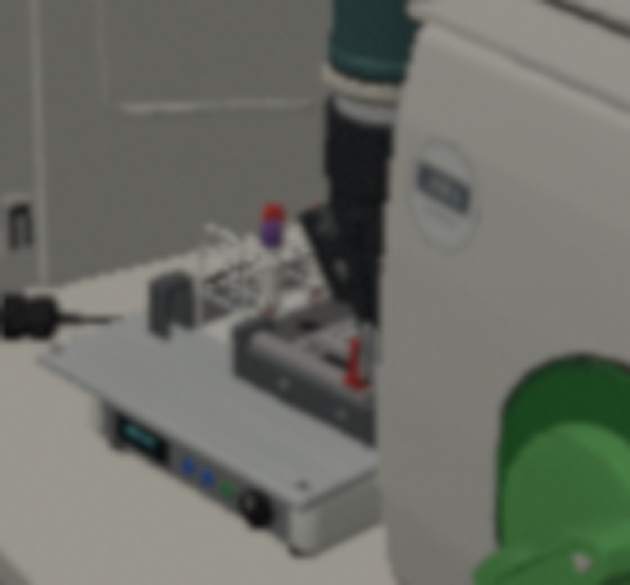

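Call:
step_arm(targets=[-1,6,0,0,-2,12,0,0,-3,18,0,0,-4,24,0,0,-5,30,0,0,-6,36,0,0,-7,42,0,0,-8,48,0,0,-9,54,0,0,-9,54,0,0])

```text
t: 13.02
tcp_pos: [0.5295, -0.0908, 0.1061]
orientation: [-0.0, -0.083, 0.997, 0.0]
force: [0.6, -4.9, 4.0]
width: 0.001
finger_force: 2.6
```

Call:
step_arm(targets=[-0.7,4,0,0,-1.3,8,0,0,-2,12,0,0,-2.5,15,0,0,-2.5,15,0,0])

```text
t: 13.65
tcp_pos: [0.5271, -0.0766, 0.1061]
orientation: [-0.0, -0.083, 0.997, -0.0]
force: [0.0, -6.1, 4.1]
width: 0.002
finger_force: 2.9
```

```bash
python3 rk.py; python3 - <<'E'
from h import *
x=[.5615,-.0327,.1665];c,s=np.cos(x[2]),np.sin(x[2])
im,d=save("side","s7.png")
hsv=cv2.cvtColor(im,cv2.COLOR_RGB2HSV);r=((hsv[...,0]<8)|(hsv[...,0]>172))&(hsv[...,1]>130)&(hsv[...,2]>60)
for v,u in np.argwhere(r[195:222,270:310])+[195,270]:
    P=world("side",(u,v),depth=d[v,u]);print((u,v),np.round([c*(P[0]-x[0])+s*(P[1]-x[1]),-s*(P[0]-x[0])+c*(P[1]-x[1]),P[2]],3),end="")
cv2.imwrite("pics/s7c.png",cv2.resize(im[130:260,220:360],None,fx=4.5,fy=4.5,interpolation=cv2.INTER_CUBIC)[:,:,::-1])
E
```

```text
rack hoop x ends [-0.02743764 -0.02721266 -0.02699514 -0.02662358 -0.02636617] [0.10334656 0.10387183 0.10391344 0.10417956 0.10440154 0.10463549
 0.1052857  0.10573677]
tcp dock [-0.04116971 -0.0376055 ]
(np.int64(280), np.int64(198)) [-0.042 -0.017  0.129](np.int64(280), np.int64(199)) [-0.046 -0.021  0.128](np.int64(280), np.int64(200)) [-0.044 -0.019  0.124](np.int64(280), np.int64(201)) [-0.048 -0.023  0.124](np.int64(280), np.int64(202)) [-0.044 -0.019  0.118](np.int64(280), np.int64(203)) [-0.044 -0.019  0.114](np.int64(280), np.int64(204)) [-0.045 -0.02   0.112](np.int64(280), np.int64(205)) [-0.047 -0.023  0.111](np.int64(281), np.int64(205)) [-0.042 -0.021  0.109](np.int64(280), np.int64(206)) [-0.044 -0.019  0.105](np.int64(281), np.int64(206)) [-0.047 -0.027  0.109](np.int64(282), np.int64(206)) [-0.042 -0.025  0.107]
```

View pics/s7c.png

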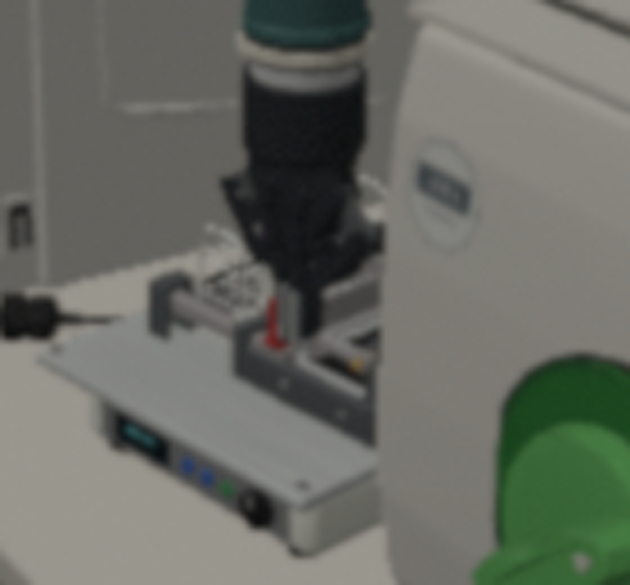

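Call:
step_arm(targets=[0.7,-4,0,0,1.3,-8,0,0,2,-12,0,0,2.7,-16,0,0,3.6,-22,0,0,5,-30,0,0,5,-30,30,0,5,-30,80,0,-35,-30,110,0,-75,-30,110,0,-100,-30,110,0,-100,-30,110,0])

```text
t: 15.25
tcp_pos: [0.426, -0.1057, 0.2161]
orientation: [0.0, -0.083, 0.997, 0.001]
force: [0.4, 0.1, 0.1]
width: -0.002
finger_force: 0.0
```

```bash
python3 rk.py; python3 - <<'E'
from h import *
x=[.5615,-.0327,.1665];c,s=np.cos(x[2]),np.sin(x[2])
im,d=save("side","s8.png")
hsv=cv2.cvtColor(im,cv2.COLOR_RGB2HSV);r=((hsv[...,0]<8)|(hsv[...,0]>172))&(hsv[...,1]>130)&(hsv[...,2]>60)
Q=[]
for v,u in np.argwhere(r[195:222,270:310])+[195,270]:
    P=world("side",(u,v),depth=d[v,u]);Q.append([c*(P[0]-x[0])+s*(P[1]-x[1]),-s*(P[0]-x[0])+c*(P[1]-x[1]),P[2]])
print(len(Q),np.median(Q,0),np.percentile(Q,10,axis=0))
cv2.imwrite("pics/s8c.png",cv2.resize(im[130:260,220:360],None,fx=4.5,fy=4.5,interpolation=cv2.INTER_CUBIC)[:,:,::-1])
E
```

```text
rack hoop x ends [-0.02708212 -0.02684638 -0.02657374 -0.02656743 -0.0264532 ] [0.10363785 0.10375269 0.10418921 0.10456181 0.10487682 0.10534406
 0.1055459  0.10566445]
tcp dock [-0.14437552 -0.04984548]
52 [-0.04157053 -0.04017861  0.11960634] [-0.04577657 -0.04270812  0.10830494]
```

View pics/s8c.png

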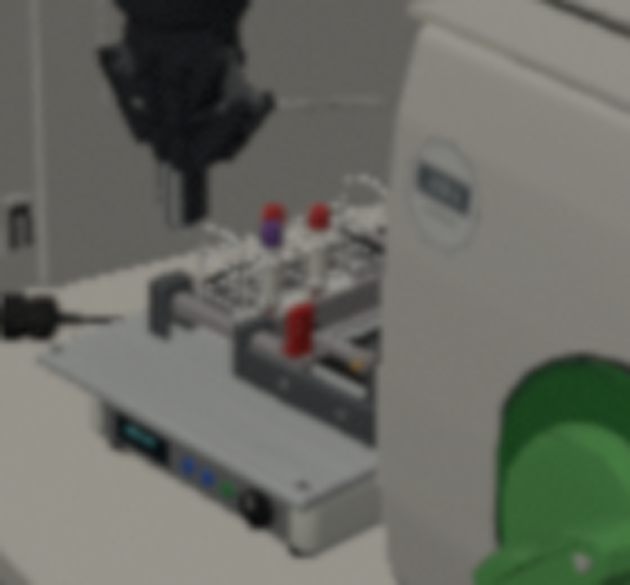

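The tab's push face is at dock y of about -0.040, against an expected -0.039, so the bar is latched at 0.060. It reaches into the keeper, the rack is home and the tubes are standing.

```bash
python3 -c "
from bench import *
print(finish_job())"
```

```text
the job is handed in; nothing more can be done
None
```

The rack is fully home against the end stop, the locking bar is latched at about 0.060 m across the bay mouth with the gripper clear of it, and the job is handed in; no verdict was returned.

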